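# Hang the wheel-nut spanner on the slanted rod and press it home

### The job

Pick up the larger of the two ring spanners and hang it by its ring on the slanted rod of the tool stand, sliding it on along the rod. Push it gently down onto the springy stop ring, keep pressing lightly for about a second so that the spring gives a little, then let go of it right there, without letting it drop, and leave it hanging against the stop. Never press on the stop with more than 12 N, and leave the small spanner, the tin and the tray where they are.

Things in the scene. Friction and masses are not known exactly. Their poses are not given: they have to be found in the camera images.
- spanner_grip (a point): Larger ring spanner, lying flat: black rubber grip 70 mm long, 24 wide, 18 thick, a steel neck, and a steel ring 42 mm outside, 21 mm hole, 16 mm thick; about 0.25 kg. This point is the grip's centre, 9 mm above the underside. x runs along the spanner from grip to ring, y across it, z up out of its upper side.
- spanner_eye (a point): Centre of the hole of the larger spanner's ring, 72 mm along x from the centre of the grip, 8 mm above the spanner's underside. Same axes as the spanner; the hole runs along z.
- spanner: The larger spanner as a whole; origin on its underside below the centre of the grip, axes as spanner_grip.
- peg: Slanted round steel rod, 16 mm thick, on the yellow stand. Origin on its axis where it leaves its dark socket. z runs up along the rod, 33 degrees from vertical; it ends at z = 100 mm, the last 14 mm tapering to 7 mm. x is square to the rod and points up the slope, y is level. A hanging spanner's grip points along -x, so lead it on with its ring uphill and its upper side towards the rod's free end.
- stop (a joint): Springy steel stop ring on the rod, 34 mm across, 6 mm thick: how far its spring is pressed in (m, 0 = free, 0.012 = solid; 5 N per mm). It is clamped at a different depth each time: its top face lies 30 to 70 mm from the rod's origin, and this is not measured; find it by feel or by eye.
- stand: Tool stand fixed to the bench: yellow base plate 140 x 110 x 12 mm, and behind the rod a post 30 mm square, 150 mm high. Origin at its underside, z up; the rod leans towards the stand's -x and leaves its socket 150 mm above the bench.
- small_spanner: The smaller ring spanner, lying flat: grip 60 x 16 x 12 mm, ring 29 mm outside with a 14 mm hole that does not fit the rod. To be left alone. Origin on its underside below the centre of the grip, x towards its ring.
- grease_tin: Upright tin, 72 mm in diameter, 85 mm high; origin at its underside. To be left alone.
- weight_tray: Open grey tray, 130 x 110 x 45 mm; origin at its underside. To be left alone.

How it is judged:
By the outcome, as a careful person would: the job done as asked, in the order asked, and still so for the second after the job is handed in, with the robot touching nothing.
It also fails if it takes over 53 s, if anything falls off the work surface, if the arm or the gripper's body presses on something with over 40 N, if the wrist force passes 120 N, or if a joint passes its speed limit or range.

### The arm

A 6-joint arm with a two-finger parallel gripper is mounted at the origin on the work surface. World frame = base frame: x ahead of the robot, y to its left, z up, the work surface at z = 0. Lengths are in m, angles in rad, forces in N, time in s.
With the tool pointing down it reaches from about 0.35 to 0.975 m from the base axis. Payload 4.9 kg.
Tool frame: the origin (TCP) lies on the centre line of the jaws, within the pads' length; the fingertips stand 8 mm ahead of it and the grasp point (between the pads) lies 11 mm behind it; z points along the fingers, y is the direction in which the jaws open and shut (so a half turn about z gives the same grasp; the last joint's range is limited). The gripper opens to 85 mm and grips with 20 to 120 N. Pads are 22 mm wide; open, the fingers measure 114 mm over their backs; the gripper's body (76 mm by 85 mm) begins 54 mm behind the grasp point. The pads swing forward as they close: fully open they stand 13 mm farther back than shut.
Start: joints at [1.091, 0.053, 1.613, -0, 1.476, -0.119], TCP at [0.221, 0.585, 0.239] pointing down, gripper open.
Joint ranges: [-3.01, 3.01], [-1.01, 2.22], [0.06, 2.58], [-1.02, 4.17], [0.09, 2.62], [-3.14, 3.14]. Speed limits (rad/s): [2.57, 2.57, 3.14, 3.14, 3.14, 3.14].

### API

Orientations are given as a rotation vector (axis times angle).
In Python, from station import get_obs, get_image, calibration, finish_job gives the robot as it stands. The module is installed in compiled form; this text tells all that it offers.
- The arm moves only by the shell command python3 -m jog 'ROWS' [FORCE]. ROWS is JSON, a list of rows, each a list of 7 numbers: the shift along the tool's x, y, z in cm, then the turn, a rotation vector about the tool's x, y, z in rad, then the closure in counts, from 0 (fully open) to 255 (shut). In form: [[dx, dy, dz, ax, ay, az, jaw], ...]. A call has 1 to 8 rows; each row is the pose to reach, as a shift and turn from the pose measured when the call began, along the tool's axes at that moment; what a row does not reach only later rows make up. A row lasts 1/12 s, in which the tool goes at most 41.7 mm and 7.16 degrees, less where a joint would pass 70% of its speed; a pose out of reach is approached as far as the arm can. A call with a gripper value outside its range is refused whole. The fingers move at their own pace and stop on an object; FORCE is the grip in N (left out, the last holds). Time passes only in rows, so rows that repeat a pose let the fingers close. It gives the time, the measured TCP pose, the force and the opening at its end, in the units of the state.
- get_obs(): the state, without advancing time (a new reading comes with each control period).
- get_image(name): name is "side" or "top"; returns the picture (384x512x3 uint8, red, green, blue); there is no depth.
- calibration(name): a dict with "vfov" (degrees; the focal length in pixels is half the picture's height over the tangent of half this angle, whatever the lens; pixels are square), "cx", "cy" (the principal point, pixels), "R" (3x3) and "t" (3): a world point X has camera coordinates R X + t. Camera axes: x right, y down, z forward; pixel columns grow to the right and rows downward; lengths in m; the calibration is good to about 2 mm. A picture is of the moment at which its call begins. calibration takes no time and is no camera call.
- finish_job(): hands the job in, once; it reports no verdict.
The state is a dict: "t": time; "q": joint angles; "dq": joint speeds; "effort": joint torques, N m; "tool_pos": TCP position; "tool_rot": TCP orientation; "contact_force": force on the tool from outside, world axes, zero at the start; "wrist_torque": the same for the moment, N m; "opening": finger opening in m.
Only numpy, scipy, OpenCV 4.12 (cv2) and the standard library are available. Lean on these libraries where they do the work, as an engineer would, in place of code of your own. Each camera call takes 0.05 s, during which the arm holds its last target. There are 200 camera calls.

## Working session

There is one attempt and no reset: what is moved stays moved. The work goes in short steps, Python scripts to look and compute and a shell command to move; the robot and the scene stay as the last step left them, time stands still between calls to the robot, and variables do not carry over. Pictures are saved under pics/ and viewed, about 8 in all and at most 12, crops included, and the job is handed in when it is done.

```bash
mkdir -p pics; python3 - <<'E'
from station import *
import cv2
o=get_obs();print({k:(v if isinstance(v,float) else [round(float(x),3) for x in v] if hasattr(v,'__len__') else v) for k,v in o.items()})
for n in("side","top"):
    im=get_image(n);cv2.imwrite(f"pics/{n}0.png",im[:,:,::-1]);c=calibration(n);print(n,c)
E
```

```text
{'t': 0.0, 'q': [1.091, 0.053, 1.614, -0.0, 1.476, -0.119], 'dq': [0.001, 0.001, -0.0, 0.0, 0.001, 0.001], 'effort': [0.001, -39.369, -37.017, -0.0, 0.007, -0.0], 'tool_pos': [0.22, 0.584, 0.238], 'tool_rot': [-0.564, -3.09, 0.003], 'contact_force': [0.42, -1.306, 0.497], 'wrist_torque': [0.007, -0.053, -0.025], 'opening': 0.08547910544026911}
side {'vfov': 56.40345977373277, 'cx': 248.16936430446336, 'cy': 193.20831802065305, 'R': array([[-0.87611119, -0.48203781, -0.00829009],
       [-0.28475522,  0.53126956, -0.79791424],
       [ 0.38902911, -0.69670095, -0.60271398]]), 't': array([0.50590071, 0.30658809, 0.46957554])}
top {'vfov': 50.40118103312017, 'cx': 249.66431318103588, 'cy': 192.7952431830782, 'R': array([[ 0.02239505, -0.99972717,  0.0066367 ],
       [-0.99824825, -0.02272456, -0.05462629],
       [ 0.05476221, -0.00540171, -0.99848481]]), 't': array([-0.0875871 ,  0.61387641,  0.88451804])}
```

View pics/side0.png

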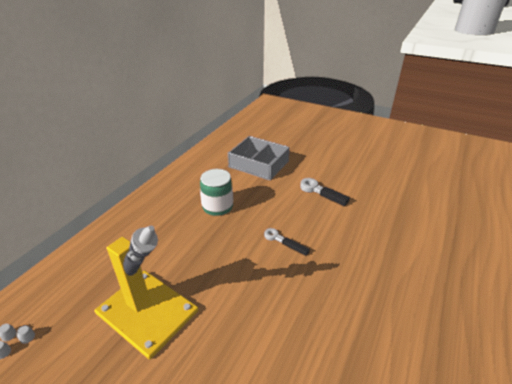

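View pics/top0.png

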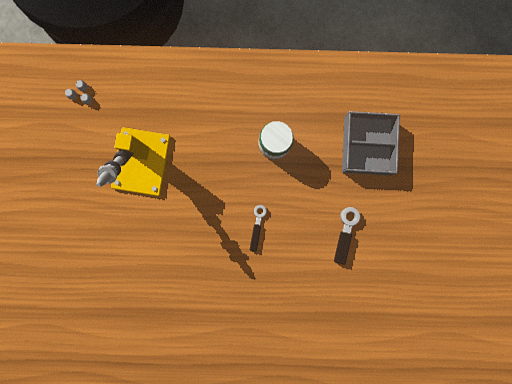

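The side view shows the stand (rod tip ~(149,232)), the tin (216,192), the tray (259,157), the big spanner (ring 309,185, grip ~335,197) and the small one (287,241). In the top view the big spanner's ring is at (350,216) and its grip at ~(344,247), with the stand at (140,162) and the rod tip at (103,180). I'll zoom in.

```bash
python3 - <<'E'
import cv2,numpy as np
t=cv2.imread("pics/top0.png");s=cv2.imread("pics/side0.png")
def crop(im,x,y,w,h,k):
    c=cv2.resize(im[y:y+h,x:x+w],None,fx=k,fy=k,interpolation=cv2.INTER_CUBIC)
    for i in range(0,w,10):cv2.putText(c,str(x+i),(i*k,8),0,.3,(255,255,255));cv2.line(c,(i*k,10),(i*k,14),(255,255,255))
    for i in range(0,h,10):cv2.putText(c,str(y+i),(0,i*k+4),0,.3,(255,255,255))
    return c
A=crop(t,90,120,90,80,4);B=crop(t,325,200,40,70,4);C=crop(s,90,215,110,145,4)
H=np.zeros((600,800,3),np.uint8)
H[:320,:360]=A;H[320:600,:160]=B;H[:580,360:800]=C
cv2.imwrite("pics/c1.png",H)
E
cat > h.py <<'E'
from station import *
import numpy as np,cv2
from scipy.spatial.transform import Rotation as Ro
from scipy.optimize import least_squares
def f(c):return 192/np.tan(np.radians(c["vfov"]/2))
def proj(n,X):
    c=calibration(n);p=c["R"]@np.asarray(X)+c["t"];return np.array([f(c)*p[0]/p[2]+c["cx"],f(c)*p[1]/p[2]+c["cy"]])
def atz(n,uv,z):
    c=calibration(n);d=c["R"].T@np.array([(uv[0]-c["cx"])/f(c),(uv[1]-c["cy"])/f(c),1]);o=-c["R"].T@c["t"];return o+d*(z-o[2])/d[2]
def tri(a,b):
    return least_squares(lambda X:np.r_[proj("top",X)-a,proj("side",X)-b],[.5,0,.1])
E
python3 - <<'E'
from h import *
print("eye t",atz("top",(350,216),.016),"s",atz("side",(309,185),.016))
print("grip t",atz("top",(344,247),.018),"s",atz("side",(335,197),.018))
r=tri((103,180),(149,232));print(r.x,r.fun)
E
```

```text
eye t [ 0.56947553 -0.29645865  0.016     ] s [ 0.56508799 -0.28816994  0.016     ]
grip t [ 0.5012388  -0.28337341  0.018     ] s [ 0.49328518 -0.26895166  0.018     ]
[0.62067674 0.17860986 0.22002366] [ 0.0374486   0.0548302  -0.04842718 -0.00651821]
```

View pics/c1.png

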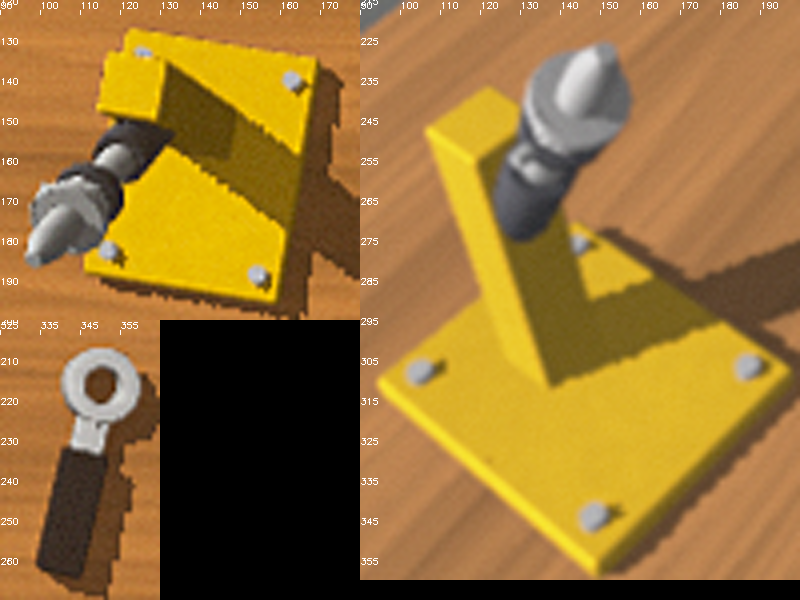

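```bash
cat >> h.py <<'E'
def stand(p,X):
    x,y,a=p;c,s=np.cos(a),np.sin(a);return np.array([x+c*X[0]-s*X[1],y+s*X[0]+c*X[1],X[2]])
E
python3 - <<'E'
from h import *
S3,C3=np.sin(np.radians(33)),np.cos(np.radians(33))
T=[("top",(122,127),(.07,.055,.012)),("top",(169.2,134.5),(.07,-.055,.012)),("top",(159.5,195.5),(-.07,-.055,.012)),("top",(111.2,187),(-.07,.055,.012)),
("side",(149.5,355.5),(-.07,.055,.012)),("side",(197.5,307),(-.07,-.055,.012)),("side",(94.5,309.5),(.07,.055,.012))]
def pts(p):
    ox,px=p[3],p[4]
    return T+[("top",(123,141.5),(px,0,.15)),("side",(119.8,245.7),(px,0,.15)),("top",(98.5,184.5),(ox-.1*S3,0,.15+.1*C3)),("side",(151.7,228),(ox-.1*S3,0,.15+.1*C3))]
fun=lambda p:np.concatenate([proj(n,stand(p[:3],X))-uv for n,uv,X in pts(p)])
r=least_squares(fun,[.65,.2,0,0,0.03]);print("stand",r.x);print(r.fun.reshape(-1,2).round(1))
p=r.x
for s in range(0,101,10):
    X=stand(p[:3],(p[3]-s*.001*S3,0,.15+s*.001*C3));print(s,X.round(4),proj("top",X).round(1),proj("side",X).round(1))
for z in(.008,.016):print("eye",atz("top",(350.2,215.8),z),atz("side",(309,185),z))
print("gripend",atz("top",(339.3,263.5),.018),"start",atz("top",(346,232.2),.018))
E
```

```text
stand [ 0.68107118  0.17144715 -0.13405201 -0.01598968  0.01955763]
[[-0.6 -0.4]
 [ 0.7 -0.3]
 [-0.1  0.5]
 [-0.8  1.2]
 [-0.9  0.9]
 [ 1.  -1. ]
 [-1.4 -0.4]
 [ 0.  -0.2]
 [ 0.7 -0.8]
 [ 0.   0.4]
 [-0.1 -0.6]]
0 [0.6652 0.1736 0.15  ] [119.8 159.8] [136.1 255.3]
10 [0.6598 0.1743 0.1584] [117.9 162. ] [137.4 252.9]
20 [0.6544 0.175  0.1668] [115.9 164.3] [138.8 250.4]
30 [0.649  0.1758 0.1752] [113.9 166.7] [140.3 247.8]
40 [0.6436 0.1765 0.1835] [111.9 169.1] [141.7 245.2]
50 [0.6382 0.1772 0.1919] [109.8 171.6] [143.2 242.5]
60 [0.6328 0.178  0.2003] [107.6 174.1] [144.8 239.6]
70 [0.6274 0.1787 0.2087] [105.5 176.7] [146.4 236.7]
80 [0.622  0.1794 0.2171] [103.2 179.4] [148.1 233.7]
90 [0.6166 0.1801 0.2255] [100.9 182.1] [149.8 230.6]
100 [0.6112 0.1809 0.2339] [ 98.5 184.9] [151.6 227.4]
eye [ 0.56995854 -0.29892147  0.008     ] [ 0.56845705 -0.29896863  0.008     ]
eye [ 0.56992657 -0.29689716  0.016     ] [ 0.56508799 -0.28816994  0.016     ]
gripend [ 0.46508643 -0.27341773  0.018     ] start [ 0.53369872 -0.28746223  0.018     ]
```

```bash
cat >> h.py <<'E'
S3,C3=np.sin(np.radians(33)),np.cos(np.radians(33))
def down(a):  # tool down, tool x at world angle a (deg)
    a=np.radians(a);x=np.array([np.cos(a),np.sin(a),0]);z=np.array([0,0,-1.]);return np.c_[x,np.cross(z,x),z]
def delta(P,R):
    o=get_obs();R0=Ro.from_rotvec(o["tool_rot"]).as_matrix()
    d=R0.T@(np.asarray(P)-o["tool_pos"]);rv=Ro.from_matrix(R0.T@R).as_rotvec()
    print("t %.2f"%o["t"],"cm",(100*d).round(2),"rv",rv.round(3),"F",np.round(o["contact_force"],1),"q",np.round(o["q"],2),"open",round(o["opening"],4))
E
python3 -c "
from h import *
delta((.42,.15,.22),down(165))
delta((.4995,-.281,.11),down(168))"
```

```text
t 0.10 cm [-34.01 -33.58   1.87] rv [-0.002 -0.    -0.099] F [ 0.3  0.1 -1.4] q [ 1.09  0.05  1.61 -0.    1.48 -0.12] open 0.0854
t 0.10 cm [-56.66 -71.08  12.94] rv [-0.002 -0.    -0.151] F [ 0.3  0.1 -1.4] q [ 1.09  0.05  1.61 -0.    1.48 -0.12] open 0.0854
```

```bash
python3 -m jog '[[-34,-33.6,1.9,0,0,-0.1,60],[-34,-33.6,1.9,0,0,-0.1,60],[-34,-33.6,1.9,0,0,-0.1,60],[-34,-33.6,1.9,0,0,-0.1,60],[-34,-33.6,1.9,0,0,-0.1,60],[-34,-33.6,1.9,0,0,-0.1,60],[-34,-33.6,1.9,0,0,-0.1,60],[-34,-33.6,1.9,0,0,-0.1,60]]'
python3 -c "
from h import *
delta((.4995,-.281,.11),down(168))"
```

```text
t: 0.77
tool_pos: [0.3594, 0.28, 0.2252]
tool_rot: [-0.407, -3.114, 0.003]
contact_force: [1.1, 0.4, 0.6]
opening: 0.0652
t 0.77 cm [-27.98 -50.59  11.6 ] rv [-0.002 -0.001 -0.051] F [1.1 0.4 0.6] q [ 0.5  -0.36  2.01 -0.    1.5  -0.81] open 0.0652
```

```bash
python3 -m jog '[[-28,-50.6,8,0,0,-0.05,60],[-28,-50.6,8,0,0,-0.05,60],[-28,-50.6,8,0,0,-0.05,60],[-28,-50.6,8,0,0,-0.05,60],[-28,-50.6,8,0,0,-0.05,60],[-28,-50.6,8,0,0,-0.05,60],[-28,-50.6,8,0,0,-0.05,60],[-28,-50.6,8,0,0,-0.05,60]]'
python3 -c "
from h import *
delta((.4995,-.281,.08),down(168))"
```

```text
t: 1.43
tool_pos: [0.439, -0.0405, 0.1799]
tool_rot: [-0.33, -3.124, 0.003]
contact_force: [0.8, 0.5, -0.6]
opening: 0.0654
t 1.43 cm [-10.95 -22.23  10.03] rv [-0.002 -0.    -0.001] F [ 0.8  0.5 -0.6] q [-0.26 -0.37  2.09 -0.    1.42 -1.62] open 0.0654
```

```bash
python3 -m jog '[[-10.95,-22.2,10,0,0,0,60],[-10.95,-22.2,10,0,0,0,60],[-10.95,-22.2,10,0,0,0,60],[-10.95,-22.2,10,0,0,0,60],[-10.95,-22.2,10,0,0,0,60],[-10.95,-22.2,10,0,0,0,60],[-10.95,-22.2,10,0,0,0,60],[-10.95,-22.2,10,0,0,0,60]]'
python3 - <<'E'
from h import *
delta((.4995,-.281,.013),down(168))
o=get_obs();P=o["tool_pos"];print(P)
T=get_image("top");S=get_image("side")
def crop(n,im,X):
    u,v=proj(n,X).astype(int);w=60;u0,v0=max(0,u-w//2-20),max(0,v-w//2-15);c=cv2.resize(im[v0:v0+75,u0:u0+95],None,fx=4,fy=4,interpolation=cv2.INTER_CUBIC);print(n,u0,v0);return c
a=crop("top",T,(.51,-.28,.05));b=crop("side",S,(.51,-.28,.05))
cv2.imwrite("pics/g1.png",np.hstack([a,b])[:,:,::-1])
E
```

```text
t: 2.1
tool_pos: [0.4985, -0.2834, 0.0776]
tool_rot: [-0.336, -3.12, 0.001]
contact_force: [0.1, 0.4, 0.1]
opening: 0.0655
t 2.10 cm [-0.07  0.26  6.46] rv [-0.001 -0.004 -0.005] F [0.1 0.4 0.1] q [-0.65  0.09  1.86 -0.    1.2  -2.  ] open 0.0655
[ 0.49853524 -0.28337199  0.07763439]
top 296 198
side 281 136
```

View pics/g1.png

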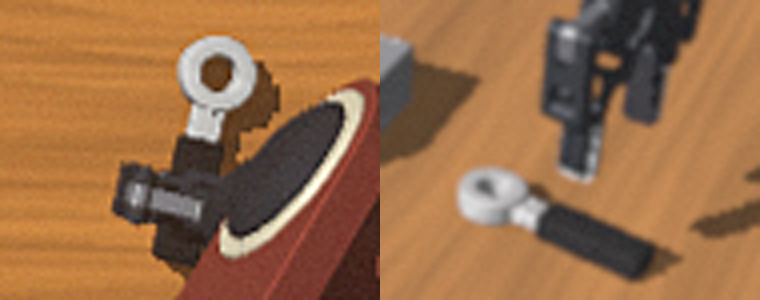

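The gripper stands over the grip and is aligned with it; the ring is clear (top crop, ring centre ~(350,216)). I'll go down and grip.

```bash
python3 -m jog '[[-0.05,0.2,2.5,0,0,-0.005,80],[-0.05,0.2,4.5,0,0,-0.005,80],[-0.05,0.2,5.7,0,0,-0.005,80],[-0.05,0.2,6.4,0,0,-0.005,80],[-0.05,0.2,6.5,0,0,-0.005,80],[-0.05,0.2,6.5,0,0,-0.005,80]]' 60
python3 -c "
from h import *
delta((.4995,-.281,.013),down(168))"
```

```text
t: 2.7
tool_pos: [0.4999, -0.2783, 0.0147]
tool_rot: [-0.323, -3.123, 0.001]
contact_force: [-0.2, -0.2, -0.1]
opening: 0.0588
t 2.70 cm [-0.02 -0.27  0.17] rv [-0.001 -0.002  0.003] F [-0.2 -0.2 -0.1] q [-0.64  0.18  1.88 -0.    1.08 -2.  ] open 0.0588
```

```bash
python3 -m jog '[[0,-0.2,0.2,0,0,0,80],[0,-0.2,0.2,0,0,0,110],[0,-0.2,0.2,0,0,0,140],[0,-0.2,0.2,0,0,0,180],[0,-0.2,0.2,0,0,0,255],[0,-0.2,0.2,0,0,0,255],[0,-0.2,0.2,0,0,0,255],[0,-0.2,0.2,0,0,0,255]]' 70
python3 -m jog '[[0,0,0,0,0,0,255],[0,0,0,0,0,0,255],[0,0,0,0,0,0,255],[0,0,0,0,0,0,255]]' 70
python3 -c "
from h import *
delta((.4995,-.281,.12),down(168))"
```

```text
t: 3.37
tool_pos: [0.5002, -0.2811, 0.014]
tool_rot: [-0.323, -3.124, 0.003]
contact_force: [-1.3, -0.6, 4.0]
opening: 0.0221
t: 3.7
tool_pos: [0.5002, -0.2811, 0.014]
tool_rot: [-0.323, -3.124, 0.003]
contact_force: [-0.9, -0.1, 2.4]
opening: 0.022
t 3.70 cm [  0.07  -0.02 -10.6 ] rv [-0.002 -0.     0.003] F [-0.9 -0.1  2.4] q [-0.64  0.18  1.88 -0.    1.08 -2.  ] open 0.022
```

```bash
python3 -m jog '[[0,0,-1,0,0,0,255],[0,0,-3,0,0,0,255],[0,0,-6,0,0,0,255],[0,0,-10,0,0,0,255],[0,0,-14,0,0,0,255],[0,0,-17,0,0,0,255],[0,0,-17,0,0,0,255],[0,0,-17,0,0,0,255]]'
cat >> h.py <<'E'
ST=np.array([ 0.68107118,0.17144715,-0.13405201]);OX=-0.01598968
PO=stand(ST,(OX,0,.15)); _a=ST[2]; _l=-np.array([np.cos(_a),np.sin(_a),0])
PZ=_l*S3+np.array([0,0,C3]); PX=-_l*C3+np.array([0,0,S3]); PY=np.cross(PZ,PX)
E=np.array([-.072,0,.006]) # eye in tool
RF=np.c_[-PX,PY,-PZ] # tool axes when hung
def goal(s,dx=0,dy=0): # TCP with eye at s mm along rod
    return PO+PZ*s*.001+PX*dx*.001+PY*dy*.001-RF@E
def peg(): # eye in peg frame (mm)
    o=get_obs();R0=Ro.from_rotvec(o["tool_rot"]).as_matrix();e=o["tool_pos"]+R0@E-PO
    print("eye in peg mm",(1000*np.array([e@PX,e@PY,e@PZ])).round(1),"F peg",(np.array([PX,PY,PZ])@o["contact_force"]).round(1))
E
python3 -c "
from h import *
print(np.linalg.det(RF),RF,goal(140))
delta(goal(140),RF)"
```

```text
t: 4.37
tool_pos: [0.501, -0.2812, 0.1862]
tool_rot: [0.323, 3.122, -0.006]
contact_force: [-0.1, 0.4, -3.8]
opening: 0.0223
1.0000000000000002 [[-8.31146415e-01  1.33650886e-01  5.39752793e-01]
 [ 1.12089065e-01  9.91028476e-01 -7.27914896e-02]
 [-5.44639035e-01  1.38777878e-17 -8.38670568e-01]] [0.5265785  0.19228216 0.23323189]
t 4.37 cm [ 7.17 46.85 -4.88] rv [-0.024 -0.573 -0.069] F [-0.1  0.4 -3.8] q [-0.64 -0.03  1.79 -0.    1.38 -2.  ] open 0.0223
```

```bash
python3 -m jog '[[0.6,4,-1,0,-0.05,-0.01,255],[1.2,8,-2,-0.005,-0.1,-0.02,255],[1.9,12,-3,-0.01,-0.18,-0.03,255],[2.5,16,-4,-0.01,-0.27,-0.04,255],[3.2,20,-5,-0.015,-0.36,-0.05,255],[3.8,24,-6,-0.02,-0.45,-0.06,255],[4.4,28,-6,-0.024,-0.54,-0.069,255],[5,31,-6,-0.024,-0.573,-0.069,255]]'
python3 -c "
from h import *
delta(goal(145),RF);peg()"
```

```text
t: 5.03
tool_pos: [0.5122, 0.0354, 0.2403]
tool_rot: [0.171, 2.564, -0.049]
contact_force: [-0.1, -0.6, -4.4]
opening: 0.0218
t 5.03 cm [ 0.94 15.74 -0.24] rv [ 0.002 -0.003  0.001] F [-0.1 -0.6 -4.4] q [-0.05 -0.61  2.22 -0.05  0.96 -1.47] open 0.0218
eye in peg mm [   9.5 -157.3  142. ] F peg [-2.5 -0.6 -3.7]
```

```bash
python3 -m jog '[[0.2,4,-0.2,0,0,0,255],[0.5,8,-0.2,0,0,0,255],[0.8,11,-0.2,0,0,0,255],[0.9,13.5,-0.2,0,0,0,255],[0.9,15,-0.2,0,0,0,255],[0.9,15.7,-0.2,0,0,0,255],[0.9,15.7,-0.2,0,0,0,255],[0.9,15.7,-0.2,0,0,0,255]]'
python3 - <<'E'
from h import *
delta(goal(140),RF);peg()
T=get_image("top");S=get_image("side")
def crop(n,im):
    u,v=proj(n,PO+PZ*.11).astype(int);u0,v0=max(0,u-50),max(0,v-50);c=cv2.resize(im[v0:v0+110,u0:u0+100],None,fx=4,fy=4,interpolation=cv2.INTER_CUBIC)
    print(n,u0,v0,"hole expected",proj(n,PO+PZ*.14));return np.vstack([c,np.zeros((max(0,440-c.shape[0]),c.shape[1],3),np.uint8)])
cv2.imwrite("pics/i1.png",np.hstack([crop("top",T),crop("side",S)])[:,:,::-1])
E
```

```text
t: 5.7
tool_pos: [0.5233, 0.1916, 0.2346]
tool_rot: [0.17, 2.568, -0.051]
contact_force: [0.5, 0.3, -3.4]
opening: 0.0223
t 5.70 cm [-0.19  0.11  0.28] rv [-0.    -0.008  0.002] F [ 0.5  0.3 -3.4] q [ 0.34 -0.4   2.09 -0.3   0.96 -0.99] open 0.0223
eye in peg mm [ -1.9  -1.  142.3] F peg [-1.5  0.4 -3.2]
top 46 137 hole expected [ 88.46727559 196.86130119]
side 103 174 hole expected [159.4688544  213.25368414]
```

View pics/i1.png

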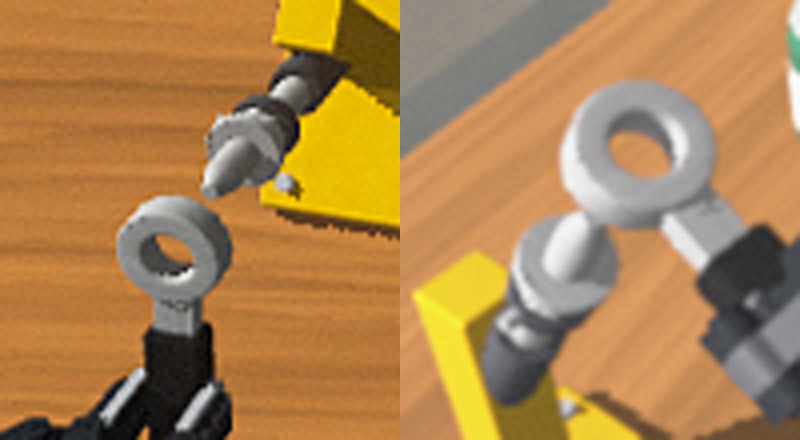

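```bash
python3 - <<'E'
from h import *
r=tri((88.4,200.1),(164.4,210.1));d=r.x-PO;print(r.x,r.fun.round(2),"peg mm",(1000*np.array([d@PX,d@PY,d@PZ])).round(1))
# outer ring of upper face and stop/rod residual check
o=get_obs();R0=Ro.from_rotvec(o["tool_rot"]).as_matrix();e=o["tool_pos"]+R0@(E-[0,0,.008])
print("model top face centre px",proj("top",e),proj("side",e))
for s in (50,55,60,65,70): print(s,[(proj(n,PO+PZ*s*.001)-b)*4 for n,b in (("top",(46,137)),("side",(103,174)))])
E
```

```text
[0.5838894  0.18130121 0.27261103] [ 0.2   0.3  -0.26 -0.03] peg mm [ -1.7  -3.2 147.3]
model top face centre px [ 86.49140873 200.90472013] [163.29729376 208.48430844]
50 [array([255.13902862, 138.41008877]), array([160.97341009, 273.8531469 ])]
55 [array([250.88518064, 143.4504124 ]), array([164.08460403, 268.2522885 ])]
60 [array([246.57995976, 148.55160705]), array([167.24640173, 262.56033178])]
65 [array([242.2224297 , 153.71478209]), array([170.46004794, 256.77503594])]
70 [array([237.81163128, 158.94107404]), array([173.72682855, 250.89408606])]
```

```bash
sed -i 's/^E=.*/E=np.array([-.072,-.002,.006])/' h.py; python3 -c "
from h import *
delta(goal(112),RF);peg()"
```

```text
t 5.80 cm [-0.07  0.36  3.16] rv [ 0.    -0.005 -0.   ] F [ 0.8 -0.1 -2.9] q [ 0.34 -0.4   2.09 -0.3   0.96 -0.99] open 0.022
eye in peg mm [ -0.6  -3.6 143.3] F peg [-1.   0.  -2.9]
```

```bash
python3 -m jog '[[-0.1,0.33,0.5,0,-0.005,0,255],[-0.1,0.33,1.3,0,-0.005,0,255],[-0.1,0.33,2.2,0,-0.005,0,255],[-0.1,0.33,2.8,0,-0.005,0,255],[-0.1,0.33,3,0,-0.005,0,255],[-0.1,0.33,3,0,-0.005,0,255],[-0.1,0.33,3,0,-0.005,0,255]]'
python3 - <<'E'
from h import *
delta(goal(100),RF);peg()
T=get_image("top");S=get_image("side")
def crop(n,im):
    u,v=proj(n,PO+PZ*.10).astype(int);u0,v0=max(0,u-30),max(0,v-30);c=cv2.resize(im[v0:v0+60,u0:u0+60],None,fx=6,fy=6,interpolation=cv2.INTER_CUBIC)
    print(n,u0,v0);return c
cv2.imwrite("pics/i2.png",np.hstack([crop("top",T),crop("side",S)])[:,:,::-1])
E
```

```text
t: 6.38
tool_pos: [0.5413, 0.1918, 0.211]
tool_rot: [0.172, 2.561, -0.051]
contact_force: [-0.7, 0.8, -3.4]
opening: 0.0219
t 6.38 cm [0.02 0.05 1.33] rv [-0.    -0.001 -0.   ] F [-0.7  0.8 -3.4] q [ 0.33 -0.34  2.09 -0.32  0.89 -0.98] open 0.0219
eye in peg mm [  0.2  -0.5 113.3] F peg [-2.5  0.7 -2.4]
top 68 154
side 121 197
```

View pics/i2.png

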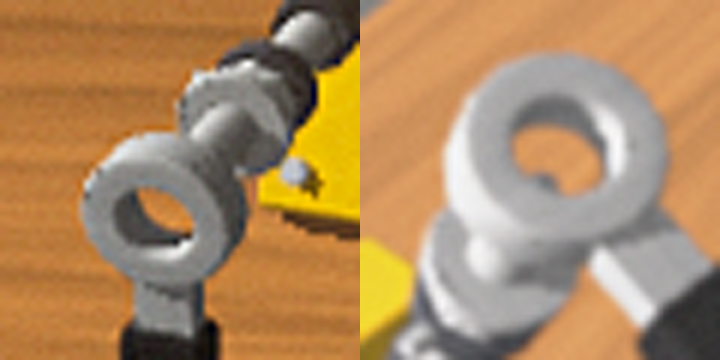

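```bash
python3 - <<'E'
from h import *
r=tri((93.4,189.6),(153.4,220.4));d=r.x-PO;print(r.x,r.fun.round(2),"peg mm",(1000*np.array([d@PX,d@PY,d@PZ])).round(1))
E
```

```text
[0.6026424  0.18306826 0.25052913] [-0.14 -0.21  0.18  0.02] peg mm [  1.7   1.  118.8]
```

The rod tip shows at the edge of the hole in the side crop (545,182), and the hole centre is within 2 mm of the axis, so I'll feed it on gently.

```bash
python3 -m jog '[[0.08,0,0.3,0,0,0,255],[0.08,0,0.6,0,0,0,255],[0.08,0,0.9,0,0,0,255],[0.08,0,1.2,0,0,0,255],[0.08,0,1.5,0,0,0,255],[0.08,0,1.8,0,0,0,255],[0.08,0,1.8,0,0,0,255]]'
python3 -c "
from h import *
delta(goal(85),RF);peg()"
```

```text
t: 7.07
tool_pos: [0.5504, 0.1906, 0.1952]
tool_rot: [0.172, 2.562, -0.051]
contact_force: [-0.6, 0.1, -3.4]
opening: 0.0221
t 7.07 cm [-0.07  0.05  1.01] rv [-0.    -0.001 -0.   ] F [-0.6  0.1 -3.4] q [ 0.32 -0.3   2.08 -0.32  0.86 -0.97] open 0.0221
eye in peg mm [-0.7 -0.5 95. ] F peg [-2.3  0.1 -2.5]
```

```bash
python3 -m jog '[[0,0,0.2,0,0,0,255],[0,0,0.4,0,0,0,255],[0,0,0.6,0,0,0,255],[0,0,0.8,0,0,0,255],[0,0,1,0,0,0,255],[0,0,1,0,0,0,255],[0,0,1,0,0,0,255]]'
python3 -c "
from h import *
delta(goal(75),RF);peg();print(get_obs()['wrist_torque'])"
```

```text
t: 7.65
tool_pos: [0.5558, 0.1899, 0.1866]
tool_rot: [0.172, 2.562, -0.051]
contact_force: [0.5, -0.3, -2.2]
opening: 0.0219
t 7.65 cm [-0.09  0.05  1.  ] rv [-0.    -0.001 -0.   ] F [ 0.5 -0.3 -2.2] q [ 0.31 -0.28  2.08 -0.32  0.84 -0.97] open 0.0219
eye in peg mm [-0.9 -0.5 84.9] F peg [-0.7 -0.3 -2.1]
[ 0.09883592  0.6273544  -0.00114749]
```

```bash
python3 -m jog '[[0,0,0.2,0,0,0,255],[0,0,0.4,0,0,0,255],[0,0,0.6,0,0,0,255],[0,0,0.8,0,0,0,255],[0,0,0.9,0,0,0,255],[0,0,0.9,0,0,0,255]]' | tail -2
python3 -c "
from h import *
delta(goal(70),RF);peg()"
python3 -m jog '[[0,0,0.1,0,0,0,255],[0,0,0.2,0,0,0,255],[0,0,0.2,0,0,0,255],[0,0,0.2,0,0,0,255]]' | tail -2
python3 -c "
from h import *
delta(goal(70),RF);peg()"
```

```text
contact_force: [-0.3, 0.4, -3.1]
opening: 0.0221
t 8.15 cm [-0.12  0.06  0.56] rv [-0.001 -0.002  0.   ] F [-0.3  0.4 -3.1] q [ 0.31 -0.26  2.08 -0.32  0.82 -0.97] open 0.0221
eye in peg mm [-1.2 -0.6 75.5] F peg [-2.   0.4 -2.5]
contact_force: [0.5, 0.7, -1.7]
opening: 0.0219
t 8.48 cm [-0.12  0.06  0.35] rv [-0.001 -0.002  0.   ] F [ 0.5  0.7 -1.7] q [ 0.31 -0.25  2.08 -0.32  0.81 -0.97] open 0.0219
eye in peg mm [-1.2 -0.6 73.4] F peg [-0.6  0.7 -1.6]
```

```bash
cat > p.py <<'E'
from h import *
peg();o=get_obs();print("t",round(o["t"],2))
E
python3 -m jog '[[0,0,0.05,0,0,0,255],[0,0,0.1,0,0,0,255],[0,0,0.1,0,0,0,255],[0,0,0.1,0,0,0,255]]' >/dev/null; python3 p.py
python3 -m jog '[[0,0,0.05,0,0,0,255],[0,0,0.1,0,0,0,255],[0,0,0.1,0,0,0,255],[0,0,0.1,0,0,0,255]]' >/dev/null; python3 p.py
```

```text
eye in peg mm [-1.1 -0.6 72.5] F peg [-1.6  0.2 -2. ]
t 8.82
eye in peg mm [-1.1 -0.5 71.6] F peg [-2.  -0.4  0.2]
t 9.15
```

```bash
python3 -m jog '[[0,0,0.03,0,0,0,255],[0,0,0.05,0,0,0,255],[0,0,0.05,0,0,0,255],[0,0,0.05,0,0,0,255]]' >/dev/null; python3 p.py
python3 -m jog '[[0,0,0,0,0,0,255],[0,0,0,0,0,0,255]]' >/dev/null; python3 p.py
```

```text
eye in peg mm [-1.2 -0.5 71.1] F peg [-3.4 -0.1  1.8]
t 9.48
eye in peg mm [-1.1 -0.5 71.2] F peg [-2.7 -0.6  1. ]
t 9.65
```

```bash
python3 -m jog '[[0,0,0.03,0,0,0,255],[0,0,0.06,0,0,0,255],[0,0,0.06,0,0,0,255],[0,0,0.06,0,0,0,255]]' >/dev/null; python3 p.py
python3 -m jog '[[0,0,0,0,0,0,255],[0,0,0,0,0,0,255]]' >/dev/null; python3 p.py
```

```text
eye in peg mm [-1.2 -0.5 70.6] F peg [-3.7 -0.6  3. ]
t 9.98
eye in peg mm [-1.2 -0.5 70.7] F peg [-4.2 -0.5  2.8]
t 10.15
```

```bash
python3 -m jog '[[0.05,0,0.03,0,0,0,255],[0.05,0,0.05,0,0,0,255],[0.05,0,0.05,0,0,0,255],[0.05,0,0.05,0,0,0,255]]' >/dev/null; python3 p.py
python3 -m jog '[[0,0,0,0,0,0,255],[0,0,0,0,0,0,255],[0,0,0,0,0,0,255],[0,0,0,0,0,0,255]]' >/dev/null; python3 p.py
python3 - <<'E'
from h import *
T=get_image("top");S=get_image("side")
def crop(n,im):
    u,v=proj(n,PO+PZ*.07).astype(int);u0,v0=max(0,u-40),max(0,v-35);c=cv2.resize(im[v0:v0+80,u0:u0+80],None,fx=5,fy=5,interpolation=cv2.INTER_CUBIC)
    print(n,u0,v0);return c
cv2.imwrite("pics/i3.png",np.hstack([crop("top",T),crop("side",S)])[:,:,::-1])
E
```

```text
eye in peg mm [-1.3 -0.5 70.4] F peg [-3.3 -1.8  1.8]
t 10.48
eye in peg mm [-1.2 -0.5 70.4] F peg [-3.  -1.2  3.1]
t 10.82
top 65 141
side 106 201
```

View pics/i3.png

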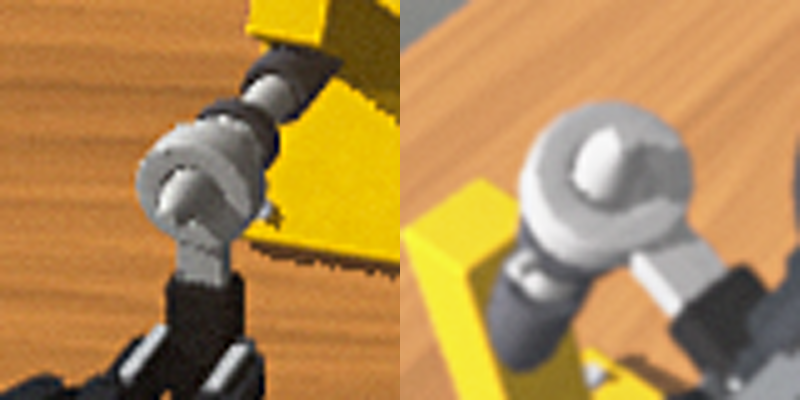

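The ring is on the rod and against the stop. I'll press slightly more and hold.

```bash
python3 -m jog '[[0,0,0.03,0,0,0,255],[0,0,0.06,0,0,0,255],[0,0,0.06,0,0,0,255],[0,0,0.06,0,0,0,255],[0,0,0.06,0,0,0,255],[0,0,0.06,0,0,0,255],[0,0,0.06,0,0,0,255],[0,0,0.06,0,0,0,255]]' >/dev/null; python3 p.py
python3 -m jog '[[0,0,0,0,0,0,255],[0,0,0,0,0,0,255],[0,0,0,0,0,0,255]]' >/dev/null; python3 p.py
```

```text
eye in peg mm [-1.2 -0.5 69.9] F peg [-4.4 -0.7  4.5]
t 11.58
eye in peg mm [-1.2 -0.5 70. ] F peg [-4.9 -1.6  5.1]
t 11.83
```

```bash
python3 -m jog '[[0,0,0,0,0,0,255],[0,0,0,0,0,0,255],[0,0,0,0,0,0,255],[0,0,0,0,0,0,255],[0,0,0,0,0,0,255],[0,0,0,0,0,0,255],[0,0,0,0,0,0,255],[0,0,0,0,0,0,255]]' >/dev/null; python3 p.py
python3 -m jog '[[0,0,0,0,0,0,255],[0,0,0,0,0,0,255],[0,0,0,0,0,0,255],[0,0,0,0,0,0,255],[0,0,0,0,0,0,255]]' 20 >/dev/null; python3 p.py
```

```text
eye in peg mm [-1.3 -0.5 70.1] F peg [-3.7 -1.1  3.4]
t 12.5
eye in peg mm [-1.2 -0.5 70.1] F peg [-3.5 -0.5  4.2]
t 12.92
```

```bash
python3 -m jog '[[0,0,0,0,0,0,190],[0,0,0,0,0,0,180],[0,0,0,0,0,0,165],[0,0,0,0,0,0,150],[0,0,0,0,0,0,135],[0,0,0,0,0,0,125],[0,0,0,0,0,0,125],[0,0,0,0,0,0,125]]' 20; python3 p.py
python3 - <<'E'
from h import *
S=get_image("side");T=get_image("top")
u,v=proj("side",PO+PZ*.07).astype(int)
a=cv2.resize(S[v-40:v+60,u-40:u+60],None,fx=4,fy=4,interpolation=cv2.INTER_CUBIC)
u,v=proj("top",PO+PZ*.07).astype(int)
b=cv2.resize(T[v-30:v+70,u-50:u+50],None,fx=4,fy=4,interpolation=cv2.INTER_CUBIC)
cv2.imwrite("pics/r1.png",np.hstack([b,a])[:,:,::-1])
E
```

```text
t: 13.58
tool_pos: [0.5635, 0.1889, 0.1741]
tool_rot: [0.172, 2.562, -0.052]
contact_force: [-0.6, -0.2, 0.9]
opening: 0.0436
eye in peg mm [-1.1 -0.4 70.2] F peg [ 0.  -0.3  1.1]
t 13.58
```

View pics/r1.png

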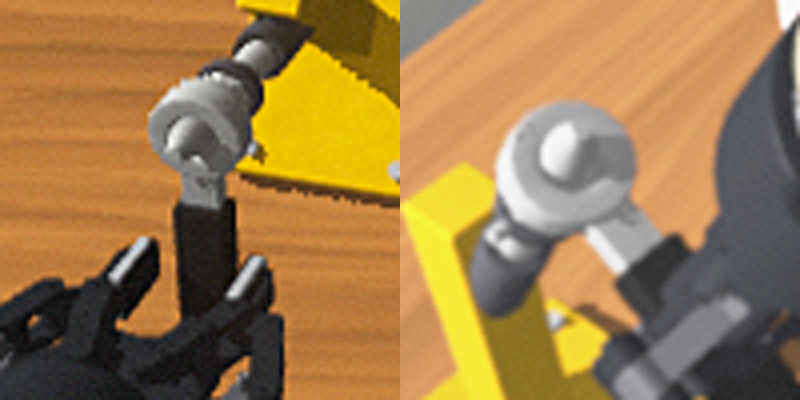

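```bash
python3 -m jog '[[0,0,0,0,0,0,100],[0,0,-0.3,0,0,0,100],[0,0,-0.8,0,0,0,100],[0,0,-1.5,0,0,0,100],[0,0,-2.3,0,0,0,100],[0,0,-3.2,0,0,0,100],[0,0,-4.2,0,0,0,100],[0,0,-5.2,0,0,0,100]]'; python3 p.py
python3 -m jog '[[0,0,-2,0,0,0,100],[1,0,-5,0,0,0,100],[2,0,-8,0,0,0,100],[3,0,-10,0,0,0,100],[4,0,-11,0,0,0,100],[4,0,-11,0,0,0,100],[4,0,-11,0,0,0,100],[4,0,-11,0,0,0,100]]'; python3 p.py
python3 - <<'E'
from h import *
S=get_image("side");T=get_image("top")
u,v=proj("side",PO+PZ*.07).astype(int)
a=cv2.resize(S[v-40:v+60,u-40:u+60],None,fx=4,fy=4,interpolation=cv2.INTER_CUBIC)
u,v=proj("top",PO+PZ*.07).astype(int)
b=cv2.resize(T[v-30:v+70,u-50:u+50],None,fx=4,fy=4,interpolation=cv2.INTER_CUBIC)
cv2.imwrite("pics/f1.png",np.hstack([b,a])[:,:,::-1]);cv2.imwrite("pics/f2.png",T[:,:,::-1])
t0=cv2.imread("pics/top0.png")[:,:,::-1]
for n,(x,y,w,h) in dict(small=(245,200,25,55),tin=(255,118,42,42),tray=(340,108,65,70)).items():
    print(n,np.abs(T[y:y+h,x:x+w].astype(int)-t0[y:y+h,x:x+w]).mean().round(2))
E
```

```text
t: 14.35
tool_pos: [0.5349, 0.1929, 0.219]
tool_rot: [0.172, 2.562, -0.051]
contact_force: [0.2, 0.8, 0.2]
opening: 0.0521
eye in peg mm [ -0.9  -0.3 123.5] F peg [0.2 0.8 0.1]
t 14.35
t: 15.02
tool_pos: [0.4424, 0.2053, 0.2894]
tool_rot: [0.172, 2.562, -0.051]
contact_force: [0.1, 0.4, 0.2]
opening: 0.0518
eye in peg mm [-40.8  -0.4 233.4] F peg [0.1 0.4 0.2]
t 15.02
small 3.46
tin 2.84
tray 3.43
```

View pics/f1.png

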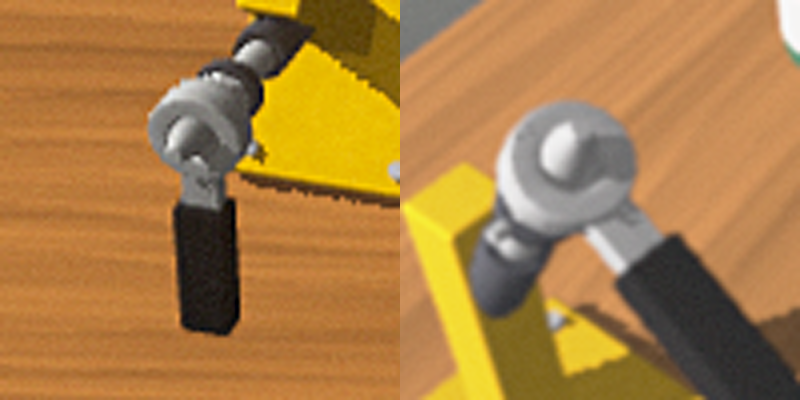

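The spanner hangs against the stop in both views, with the robot well clear. The other objects look unchanged (only noise-level differences). Handing in.

```bash
python3 -c "
from station import *
print(finish_job())"
```

```text
the job is handed in; nothing more can be done
None
```

The larger spanner is hanging by its ring on the slanted rod, resting against the stop, and I handed the job in at about 15 s of the 53 s.

- **Pressing:** I felt the stop with the ring's eye about 72 mm up the rod. I then pressed up to an estimated 7 N for over a second; the ring moved about 1.5–2 mm after first contact. That force is inferred from the wrist reading minus the spanner's weight; the stop itself is not measured. A sideways force of up to about 3.5 N built up while pressing, so the rod may have carried part of the load.
- **Release:** I opened the jaws in place without lifting. Pictures before and after backing off show the ring in the same spot, with no drop.
- **Last checks:** The gripper is clear of everything and the wrist force is near zero. Comparing the top view with the first picture shows only small differences at the small spanner, tin and tray. I did not measure their positions again.
- **Disagreement:** The camera and the arm's own position reading differed by 1–2 mm on where the hole was. That was within the 2.5 mm clearance, and the ring slid on without catching.

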